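Fit the brass fence plate in the marking jig and fold the keeper over it

ROBOT

A 6-joint arm with a two-finger parallel gripper is mounted at the origin on the work surface. World frame = base frame: x ahead of the robot, y to its left, z up, the work surface at z = 0. Lengths are in m, angles in degrees, forces in N, time in s.
With the tool pointing down it reaches from about 0.325 to 0.85 m from the base axis. Payload 15.5 kg.
Tool frame: the origin (TCP) lies at the very end of the fingers, on their centre line; the grasp point (between the pads) lies arm.grip_depth behind it (arm.grip_depth is the distance from the TCP to the grasp point, in m); z points along the fingers, y is the line along which they close (so a half turn about z gives the same grasp; the last joint's range is limited). The gripper opens to 91 mm and grips with 3 to 60 N. Pads are 32 mm wide; open, the fingers measure 118 mm over their backs; the gripper's body (76 mm by 178 mm) begins 60 mm behind the grasp point.
Start: joints at [60.59, 28.281, 77.091, -0, 74.628, -5.472], TCP at [0.254, 0.571, 0.214] pointing down, gripper open.
Joint ranges: [-166.48, 166.48], [-47.26, 123.95], [12.59, 153.08], [-70.14, 250.14], [6.76, 159.57], [-176.63, 176.63]. Speed limits (degrees/s): [108.29, 108.29, 147.25, 172.46, 172.46, 172.46].

INTERFACE

Orientations are given as a 3x3 rotation matrix whose columns are the frame's x, y, z axes.
In Python, from rig import arm gives the robot as it stands. Calls block until the motion is done:
- arm.move_to(position, orientation): joint-space move of the TCP to a pose.
- arm.move_l(position, orientation=None, feed=0.15): straight line of the TCP; orientation=None keeps the orientation; feed is the mean speed in m/s.
- arm.move_joints(angles): joint-space move.
- arm.grip(opening): finger opening in m; the grip force is fixed at half the most; returns when the fingers have stopped.
- arm.sleep(seconds).
- arm.solve_ik(position, orientation): joint angles nearest the present ones, or None.
- arm.snapshot(name): name is "side" or "top" or "wrist"; returns the picture (384x512x3 uint8, red, green, blue); there is no depth.
- arm.get_calibration(name): a dict with "intrinsics" (3x3 intrinsics, pixels), "cam_to_world" (4x4, takes a point from camera to world coordinates). Camera axes: x right, y down, z forward; pixel columns grow to the right and rows downward; lengths in m; the calibration is good to about 2 mm. The wrist camera is an equidistant fisheye: a pixel r from the principal point sees the ray r / f radians off the axis. A picture is of the moment at which its call begins: read the wrist's pose just before it. get_calibration takes no time and is no camera call; for the wrist camera it gives the pose at the moment of the call.
A pose or a line that the arm cannot do raises arm.Unreachable and nothing moves.
- arm.sign_off(): hands the job in; it is judged then, once.
Readings, each from a call of its own:
- arm.current_t(): time.
- arm.current_joint_positions(): joint angles.
- arm.current_dq(): joint speeds.
- arm.current_tau(): joint torques, N m.
- arm.current_ee_pos(): TCP position.
- arm.current_tool_rot(): TCP orientation.
- arm.current_force(): force on the tool from outside, world axes, zero at the start.
- arm.current_torque(): the same for the moment, N m.
- arm.current_width(): finger opening in m.
- arm.current_grasp_force(): force on a finger pad.
Only numpy, scipy, OpenCV 4.12 (cv2) and the standard library are available. Lean on these libraries where they do the work, as an engineer would, in place of code of your own. Each camera call takes 0.05 s, during which the arm holds its last target. There are 200 camera calls.

TASK

Set up the grey marking jig with the brass fence plate: tilt the plate so that one short edge goes in under the jig's fixed overhanging lip, rotate it down so that it lies flat in the pocket, then fold the red keeper flap fully down over its free edge. Leave the aluminium plate and everything else on the bench where it is, and let go of everything at the end.

Things in the scene. Friction and masses are not known exactly. Their poses are not given: they have to be found in the camera images.
- brass_plate_grip (a point): Middle of the rib of the brass fence plate (loose, 0.3 to 0.65 kg, flat on the bench), 30 mm above the plate's underside. The upright brass rib, for grasping, stands in the middle of the plate: 52 mm long (x), 16 mm thick (y), its top 46 mm above the underside. z: plate's upward normal. The same both ways round: either short edge may go under the lip.
- brass_plate_under (a point): Centre of the underside of the brass plate itself: 110 mm long (x) by 80 mm wide (y) by 6 mm thick, rib on top.
- alu_plate_grip (a point): The other fence plate, of the same sizes, in grey aluminium with a blue rib: not wanted, leave it. The point lies as on the brass plate.
- jig_pocket (a point): The grey marking jig, fixed to the bench, 176 x 112 x 29 mm: centre of its pocket's floor, 12 mm above the bench. x points to the lip (away from the robot, within 0.4 rad), y across, z up. Pocket 115 mm (x) by 84 mm (y); side walls 10 mm high, 14 mm thick. Plate seated: its rib point is 30 mm above this point.
- jig_lip (a point): Middle of the lower free edge of the jig's fixed dark steel lip, 12 mm above the pocket floor, 45.5 mm in x from the pocket point. The lip runs across the whole jig, is 5 mm thick and overhangs the pocket's end by 12 mm. The plate cannot go in flat: it goes in tilted 15 to 20 degrees, lip-side edge low, and is then lowered.
- jig_near_wall (a point): Middle of the upper inner edge of the pocket's low end wall opposite the lip: 57.5 mm in -x from the pocket point, 6 mm above the pocket floor (level with the seated plate's top), 8.5 mm thick.
- keeper_hinge (a point): Middle of the keeper flap's hinge axis, at x = -74 mm, z = +10 mm from the pocket point, same axes, hinge along y. Flap: 40 mm from axis to free edge, 72 mm wide, 4 mm thick (2 mm either side of the axis). Two fixed lugs, 12 mm wide at y = +-47 mm, reach 6 mm above the axis.
- keeper (a joint): Angle a of the red keeper flap, rad: 0 = folded down level over the pocket (stop; 2 mm above the seated plate), pi/2 = upright, more = leaning away from the pocket, at most 2.3. Free edge at 40 mm x (cos a along x, sin a along z) from the hinge. Light friction: it stays where left; about 1 N at the edge turns it. Starts at 1.75 to 2.1.
- block_a: Bystander, leave it: chipboard block, 60 x 60 x 66 mm; origin at its underside
- block_b: Bystander, leave it: chipboard block, 60 x 60 x 66 mm; origin at its underside
- block_c: Bystander, leave it: chipboard block, 60 x 60 x 66 mm; origin at its underside
- hammer: Bystander, leave it: hammer lying flat; origin at its underside
- screwdriver: Bystander, leave it: screwdriver lying flat; origin at its underside
- wax_can: Bystander, leave it: upright can, 72 mm across, 85 mm tall; origin at its underside
Things that resemble listed ones, but are neither listed nor needed, are in the scene too. Of the things that look like the part that bears brass_plate_grip, the largest one is meant.

How it is judged:
By the outcome, as a careful person would: the job done as asked, in the order asked, and still so for the second after the job is handed in, with the robot touching nothing.
It also fails if it takes over 56 s, if anything falls off the work surface, if the arm or the gripper's body presses on something with over 40 N, if the wrist force passes 120 N, or if a joint passes its speed limit or range.

## Working session

There is one attempt and no reset: what is moved stays moved. The work goes in short steps, each a Python script; the robot and the scene stay as the last script left them, time stands still between calls to the robot, and variables do not carry over. Pictures are saved under pics/ and viewed, at most 10 in all, crops included, and the job is handed in when it is done.

```bash
mkdir -p pics; ls; python3 - <<'E'
from rig import arm
import cv2,numpy as np
for n in("top","side"):
    im=arm.snapshot(n); cv2.imwrite(f"pics/{n}0.png",cv2.resize(im[:,:,::-1],(800,600),interpolation=cv2.INTER_CUBIC))
    cv2.imwrite(f"pics/{n}_raw.png",im[:,:,::-1])
    c=arm.get_calibration(n);print(n,np.round(c["intrinsics"],1).tolist(),np.round(c["cam_to_world"],3).tolist())
c=arm.get_calibration("wrist");print(np.round(c["intrinsics"],1).tolist(),np.round(c["cam_to_world"],3).tolist())
print(arm.grip_depth,arm.current_t(),arm.current_tool_rot())
E
```

```text
pics
top [[413.9, 0.0, 247.6], [0.0, 413.9, 192.4], [0.0, 0.0, 1.0]] [[-0.012, -0.983, 0.186, 0.333], [-1.0, 0.012, 0.001, -0.003], [-0.004, -0.186, -0.983, 1.292], [0.0, 0.0, 0.0, 1.0]]
side [[368.1, 0.0, 254.7], [0.0, 368.1, 192.6], [0.0, 0.0, 1.0]] [[0.743, -0.469, 0.476, -0.021], [-0.669, -0.517, 0.534, -0.677], [-0.005, -0.716, -0.698, 0.913], [0.0, 0.0, 0.0, 1.0]]
[[297.3, 0.0, 259.3], [0.0, 297.3, 190.8], [0.0, 0.0, 1.0]] [[0.406, 0.876, 0.261, 0.178], [0.914, -0.388, -0.118, 0.605], [-0.002, 0.286, -0.958, 0.385], [0.0, 0.0, 0.0, 1.0]]
0.0188 0.1 [[-9.13990552e-01  4.05735057e-01 -5.78901938e-04]
 [ 4.05735453e-01  9.13989998e-01 -1.01283105e-03]
 [ 1.18169518e-04 -1.16059905e-03 -9.99999320e-01]]
```

View pics/top0.png

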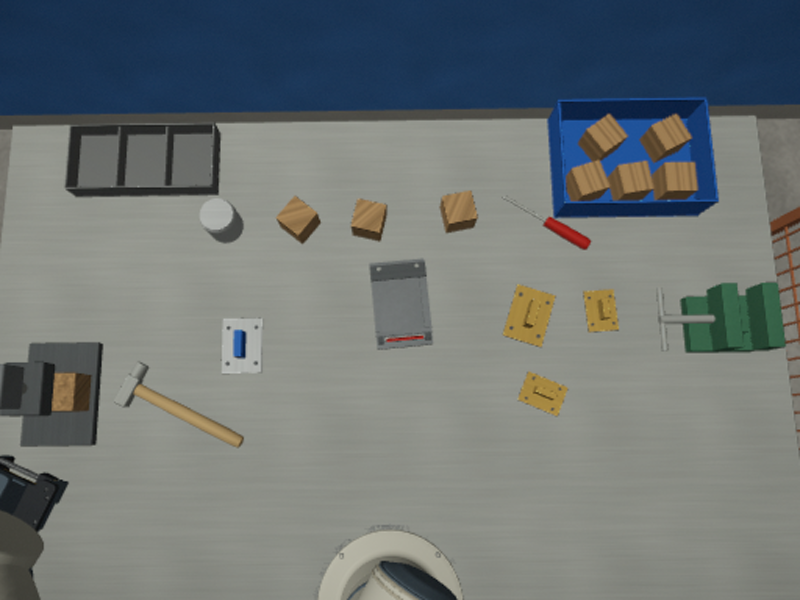

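View pics/side0.png

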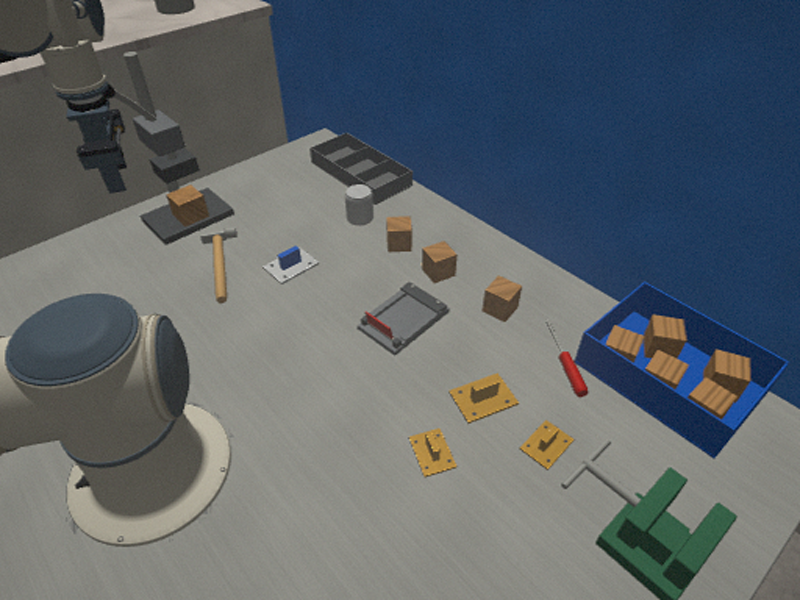

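The top view shows the largest brass plate at (529,316), with the smaller look-alikes at (601,310) and (543,394). The jig is at (401,304), its lip at the top (398,268) and the red flap at (405,339). The side view agrees, with the large plate at (484,396). Next I'll get coarse positions and take close wrist views.

```bash
cat > h.py <<'E'
import numpy as np,cv2
from rig import arm
def ray(c,uv,fish=False):
    K=np.array(c["intrinsics"]);T=np.array(c["cam_to_world"])
    x=(uv[0]-K[0,2])/K[0,0];y=(uv[1]-K[1,2])/K[1,1]
    if fish:
        r=np.hypot(x,y);d=np.array([x/r*np.sin(r),y/r*np.sin(r),np.cos(r)])
    else: d=np.array([x,y,1]);d/=np.linalg.norm(d)
    return T[:3,3],T[:3,:3]@d
def onz(c,uv,z,fish=False):
    o,d=ray(c,uv,fish);return o+d*(z-o[2])/d[2]
def tri(rs):
    A=np.zeros((3,3));b=np.zeros(3)
    for o,d in rs:
        P=np.eye(3)-np.outer(d,d);A+=P;b+=P@o
    p=np.linalg.solve(A,b);return p,[round(1e3*np.linalg.norm((np.eye(3)-np.outer(d,d))@(p-o)),1) for o,d in rs]
def proj(c,p,fish=False):
    K=np.array(c["intrinsics"]);T=np.array(c["cam_to_world"]);q=T[:3,:3].T@(np.asarray(p)-T[:3,3])
    if fish:
        r=np.arctan2(np.hypot(q[0],q[1]),q[2]);s=r/np.hypot(q[0],q[1]);x,y=q[0]*s,q[1]*s
    else:x,y=q[:2]/q[2]
    return np.array([K[0,0]*x+K[0,2],K[1,1]*y+K[1,2]])
def down(yaw): # tool z down, tool y along (−sin,cos)-ish: x axis at yaw
    c,s=np.cos(yaw),np.sin(yaw);x=np.array([c,s,0]);z=np.array([0,0,-1.]);return np.stack([x,np.cross(z,x),z],1)
E
python3 - <<'E'
from h import *
c=arm.get_calibration("top");k=.64
f=lambda n,u,v,z:print(n,np.round(onz(c,(u*k,v*k),z),3))
f("brass",529,316,.006);f("jig",401,304,.012);f("lip",398,268,.029);f("flap",405,339,.05)
T=np.array(arm.get_calibration("wrist")["cam_to_world"]);R=arm.current_tool_rot();p=arm.current_ee_pos()
print("cam in tool",np.round(np.array(R).T@(T[:3,3]-p),3),np.round(np.array(R).T@T[:3,:3],2).tolist())
for q in([.45,-.17,.24],[.45,-.05,.24]):
  for yaw in(0,np.pi):print(q,yaw,arm.solve_ik(q,down(yaw)))
E
```

```text
brass [ 0.541 -0.287  0.006]
jig [ 0.567 -0.029  0.012]
lip [ 0.638 -0.024  0.029]
flap [ 0.491 -0.035  0.05 ]
cam in tool [ 0.083  0.    -0.172] [[0.0, -0.96, -0.29], [1.0, 0.0, -0.0], [0.0, -0.29, 0.96]]
[0.45, -0.17, 0.24] 0 [-2.78125766e+01  1.50481718e+01  9.45973666e+01 -2.54444375e-14
  7.03544617e+01  6.21874234e+01]
[0.45, -0.17, 0.24] 3.141592653589793 [-2.78125766e+01  1.50481718e+01  9.45973666e+01 -2.54444375e-14
  7.03544617e+01 -1.17812577e+02]
[0.45, -0.05, 0.24] 0 [-1.39042388e+01  1.26743449e+01  9.80312649e+01 -2.54444375e-14
  6.92943902e+01  7.60957612e+01]
[0.45, -0.05, 0.24] 3.141592653589793 [-1.39042388e+01  1.26743449e+01  9.80312649e+01 -2.54444375e-14
  6.92943902e+01 -1.03904239e+02]
```

```bash
python3 - <<'E'
from h import *
import pickle
C={}
for i,q in enumerate(([.46,-.06,.2],[.45,-.24,.2])):
    arm.move_to(q,down(0)); arm.sleep(.15)
    C[i]=arm.get_calibration("wrist"); im=arm.snapshot("wrist")[:,:,::-1]; cv2.imwrite(f"pics/w{i}_raw.png",im)
    cv2.imwrite(f"pics/w{i}.png",cv2.resize(im,(800,600),interpolation=cv2.INTER_CUBIC))
pickle.dump(C,open("C.pkl","wb"));print(arm.current_t())
E
```

```text
3.6167
```

View pics/w0.png

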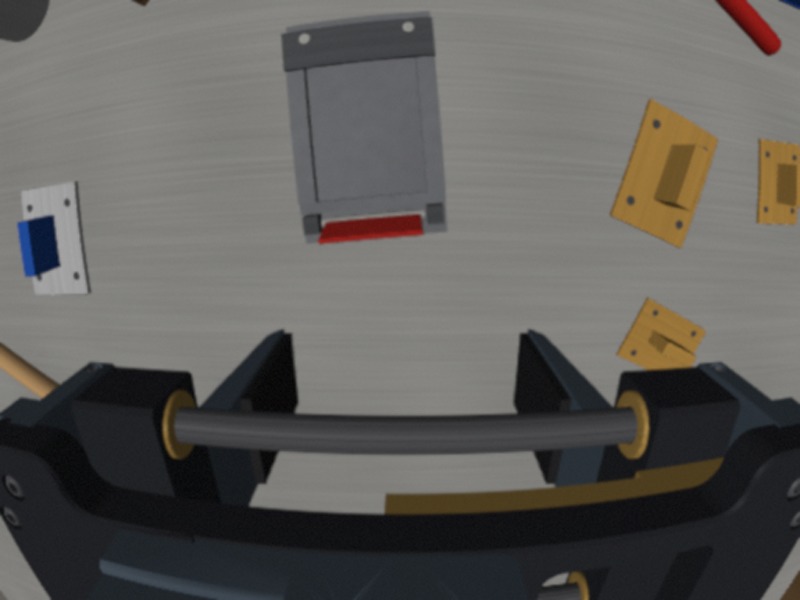

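View pics/w1.png

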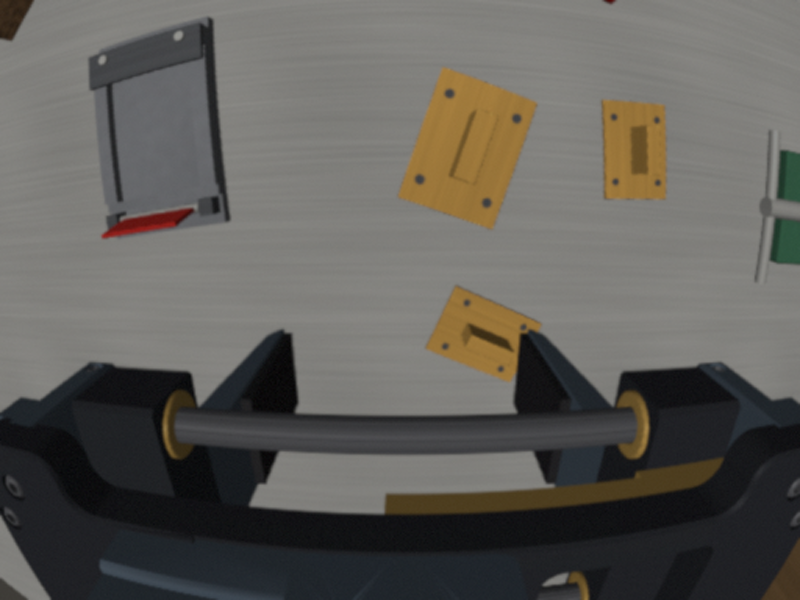

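In w0 the jig lip runs from (285,71) to (435,55), the pocket is below it and the flap is at (370,229). The plate corners are at about (651,99), (717,140), (681,247) and (611,215). In w1 the plate corners are (443,68), (537,103), (492,229) and (399,197). I'll enlarge the jig in both views to fit its pose.

```bash
python3 - <<'E'
import cv2,numpy as np
a=cv2.imread("pics/w0_raw.png");b=cv2.imread("pics/w1_raw.png")
g=lambda im,x,y,w,h:cv2.resize(im[y:y+h,x:x+w],None,fx=4,fy=4,interpolation=cv2.INTER_CUBIC)
cv2.imwrite("pics/c.png",np.hstack([g(a,175,5,115,150),g(b,50,5,100,150)[:, :340]]))
cv2.imwrite("pics/d.png",np.hstack([g(b,250,35,100,118),g(a,385,55,90,118)]))
E
```

```text
(no output)
```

View pics/c.png

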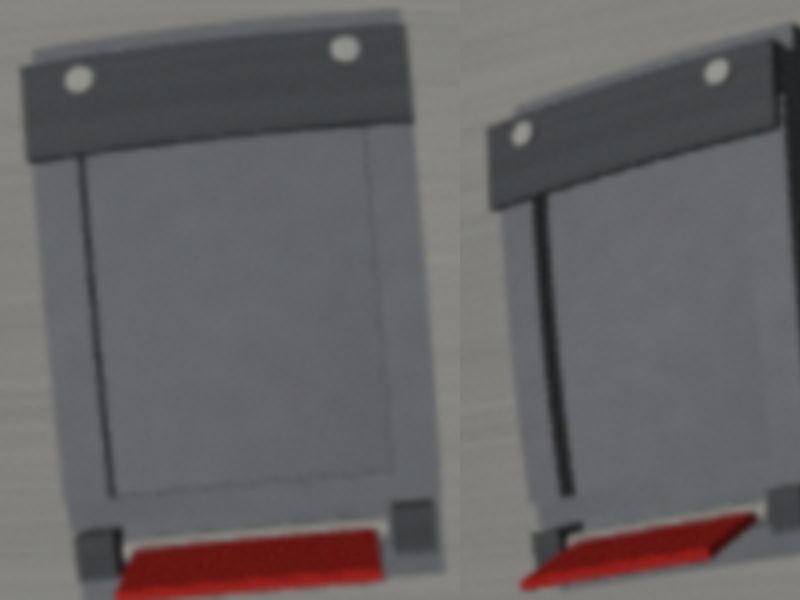

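View pics/d.png

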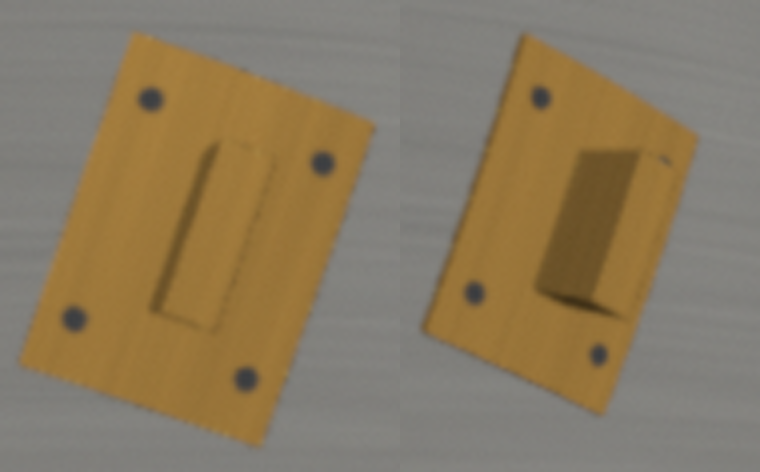

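The crops give the corners I need: lip near edge (29,160) to (413,122), pocket near-wall corners (113,495) and (390,471), the flap edge, and the corners of the plate and rib. I'll fit poses to these.

```bash
cat > fit.py <<'E'
from h import *
import pickle
from scipy.optimize import least_squares
C=pickle.load(open("C.pkl","rb"))
def px(p,ox,oy):return np.array([(p[0]+.5)/4-.5+ox,(p[1]+.5)/4-.5+oy])
def Rz(t):return np.array([[np.cos(t),-np.sin(t),0],[np.sin(t),np.cos(t),0],[0,0,1]])
J=[];P=[]
def add(L,cam,off,d):
    for m,p in d:L.append((cam,m,px(p,*off)))
# jig model points: function of L (lip far x), a
lipn=lambda s:(lambda L,a:(.0455,s*.056,.016)); lipf=lambda s:(lambda L,a:(L,s*.056,.017))
nw=lambda s:(lambda L,a:(-.0575,s*.042,.006)); fl=lambda s:(lambda L,a:(-.074+.04*np.cos(a),s*.036,.010+.04*np.sin(a)))
add(J,0,(175,5),[(lipn(1),(29,160)),(lipn(-1),(413,122)),(lipf(1),(22,68)),(lipf(-1),(403,25)),(nw(1),(113,495)),(nw(-1),(390,471)),(fl(1),(118,592)),(fl(-1),(383,574))])
add(J,1,(50,5),[(lipn(1),(35,210)),(lipn(-1),(315,128)),(lipf(1),(28,128)),(lipf(-1),(310,42)),(nw(1),(108,495)),(fl(1),(64,582)),(fl(-1),(253,552))])
cor=[(.055,.04,.006),(.055,-.04,.006),(-.055,-.04,.006),(-.055,.04,.006)];rib=[(.026,.008,.046),(.026,-.008,.046),(-.026,-.008,.046),(-.026,.008,.046)]
add(P,1,(250,35),list(zip(cor+rib,[(135,32),(375,124),(262,447),(20,363),(220,138),(272,160),(214,332),(160,312)])))
add(P,0,(385,55),list(zip(cor+rib,[(123,33),(298,136),(204,416),(23,332),(240,150),(275,165),(228,318),(190,297)])))
def rj(v):return np.concatenate([proj(C[c],v[:3]+Rz(v[3])@np.array(m(v[4],v[5])),True)-p for c,m,p in J])
def rp(v):return np.concatenate([proj(C[c],v[:3]+Rz(v[3])@np.array(m),True)-p for c,m,p in P])
if __name__=="__main__":
    j=least_squares(rj,[.567,-.03,.012,.1,.08,1.9],loss="soft_l1",x_scale=[.01]*3+[.1]*1+[.01,.1]);p=least_squares(rp,[.54,-.287,0,-.3],loss="soft_l1",x_scale=[.01]*3+[.1])
    np.set_printoptions(suppress=True,precision=4)
    print("jig",j.x,"\n",np.round(rj(j.x),1).reshape(-1,2).tolist());print("plate",p.x,"\n",np.round(rp(p.x),1).reshape(-1,2).tolist())
E
python3 fit.py
```

```text
jig [ 0.5726 -0.0278  0.0104  0.0821  0.0751  1.7614] 
 [[-0.3, 0.6], [-0.0, -0.3], [-0.3, 0.2], [0.3, 0.1], [-0.2, 0.2], [0.3, -0.2], [-0.9, 0.9], [-0.2, -0.4], [-0.3, 0.0], [0.9, -0.3], [0.4, 0.2], [0.9, -0.8], [0.4, -0.1], [-0.4, 0.3], [-0.2, -0.2]]
plate [ 0.5432 -0.2872 -0.0012 -0.3198] 
 [[-0.6, -0.2], [0.1, -0.4], [-0.4, 0.1], [-0.4, 0.3], [0.5, -0.3], [1.1, -0.7], [0.3, 0.1], [0.2, 0.2], [0.4, -0.1], [-0.3, -0.4], [-0.6, -0.3], [0.2, 0.0], [-0.2, -0.4], [0.1, 1.3], [-0.5, 0.4], [-0.2, 0.8]]
```

The fit is tight at under 1 px, and both z offsets are about −1.3 mm, which points to a shared camera bias. The flap is at about 1.76 rad. Next I'll grasp the plate, lift it and hover over the jig with it tilted.

```bash
cat >> h.py <<'E'
JIG=np.array([.5726,-.0278,.012]);JY=.0821
def jw(p): # jig frame -> world
    c,s=np.cos(JY),np.sin(JY);return JIG+np.array([c*p[0]-s*p[1],s*p[0]+c*p[1],p[2]])
def jr(v):return jw(v)-JIG
def pose(xe,ze,tdeg,dx=0,dy=0): # lip-side bottom edge in jig frame (m), tilt -> TCP pose ; dx: plate centre offset along tool x
    t=np.radians(tdeg);X=np.array([np.cos(t),0,-np.sin(t)]);Z=np.array([np.sin(t),0,np.cos(t)])
    T=np.array([xe,dy,ze])-(.055+dx)*X+.0112*Z
    x,z=jr(X),-jr(Z);return jw(T),np.stack([x,np.cross(z,x),z],1)
E
python3 - <<'E'
from h import *
p=np.array([.5432,-.2872]);R=down(-.3198)
arm.move_to([*p,.09],R); arm.move_l([*p,.0115],R,feed=.12)
arm.grip(.008); print("w",arm.current_width(),arm.current_grasp_force(),arm.current_force())
arm.move_l([*p,.10],R,feed=.15); print(arm.current_width(),arm.current_force(),arm.current_t())
q,R2=pose(.030,.06,17); arm.move_to(q,R2); arm.sleep(.2)
import pickle
C=arm.get_calibration("wrist");im=arm.snapshot("wrist")[:,:,::-1];pickle.dump(C,open("C2.pkl","wb"))
cv2.imwrite("pics/w2_raw.png",im);cv2.imwrite("pics/w2.png",cv2.resize(im,(800,600),interpolation=cv2.INTER_CUBIC))
cv2.imwrite("pics/s2_raw.png",arm.snapshot("side")[:,:,::-1])
print(arm.current_width(),arm.current_force(),arm.current_t(),arm.current_ee_pos()-q)
E
```

```text
w 0.016062583736036445 29.99875545501709 [ 0.32371634  0.56218988 -0.66290915]
0.015927693068793956 [-0.39353801  0.69358253 -4.9079714 ] 6.9583
0.01602284798454539 [-0.15116588  0.77550386 -3.96121354] 8.2667 [-7.46661011e-06 -8.58369149e-04  6.35903035e-05]
```

View pics/w2.png

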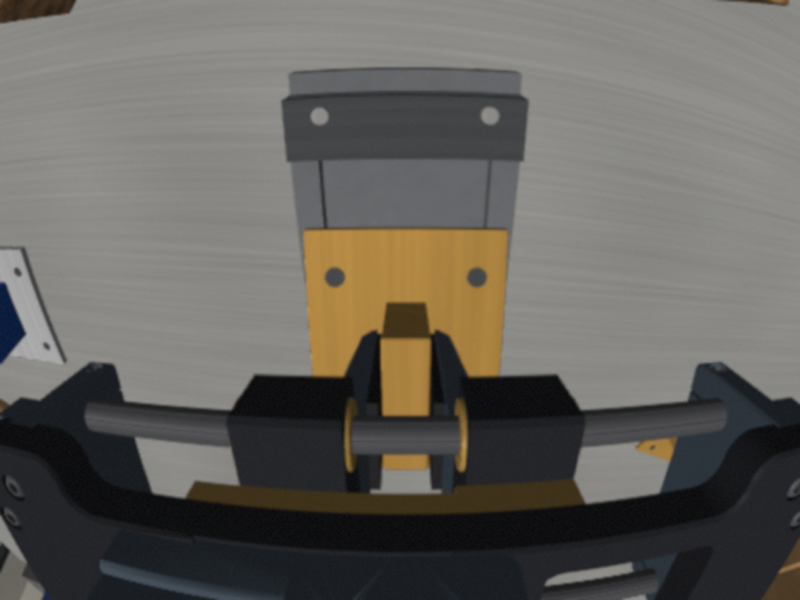

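The tilted plate is held square to the jig. Its lip-side edge runs from (304,230) to (508,230), the lip's near edge from (286,160) to (523,160), and the pocket walls are at x≈323 and 488. I'll compare these with the predictions.

```bash
python3 - <<'E'
from h import *
import pickle
C=pickle.load(open("C2.pkl","rb"))
t=np.radians(17);X=np.array([np.cos(t),0,-np.sin(t)]);Z=np.array([np.sin(t),0,np.cos(t)]);e=np.array([.03,0,.06])
def show(n,p,s):
    u=proj(C,jw(p),True);print(n,"pred",np.round((u+.5)/.64-.5,1),"seen",s)
for s,o in((1,(304,230)),(-1,(508,230))):show("plate",e+.006*Z+[0,s*.04,0],o)
for s,o in((1,(335,277)),(-1,(477,277))):show("hole",e+.006*Z-X*.012+[0,s*.028,0],o)
for s,o in((1,(286,160)),(-1,(523,160))):show("lip",np.array([.0455,s*.056,.0155]),o)
for s,o in((1,(383,337)),(-1,(430,337))):show("rib",e+.046*Z-X*.029+[0,s*.008,0],o)
a=onz(C,(404.5*.64-.2,160*.64),.0275,True);print("lip mid jig-frame y offset",a-jw(np.array([.0455,0,.0155])))
E
```

```text
plate pred [301.2 229.2] seen (304, 230)
plate pred [507.  228.8] seen (508, 230)
hole pred [332.5 259. ] seen (335, 277)
hole pred [475.8 258.7] seen (477, 277)
lip pred [287.  159.9] seen (286, 160)
lip pred [521.5 159.3] seen (523, 160)
rib pred [378.6 337.4] seen (383, 337)
rib pred [429.2 337.3] seen (430, 337)
lip mid jig-frame y offset [-1.78396127e-03 -2.72711114e-04 -3.46944695e-18]
```

The measured pose agrees with the plan to within 1 mm; the y difference matches the arm's own tracking offset. Now I'll insert the plate in steps, watching the forces.

```bash
python3 - <<'E'
from h import *
np.set_printoptions(suppress=True,precision=1)
f0=np.array(arm.current_force())
def go(xe,ze,t,feed=.08):
    q,R=pose(xe,ze,t);arm.move_l(q,R,feed=feed)
    d=np.array(arm.current_force())-f0;print(xe,ze,t,"dF",d,"err mm",(arm.current_ee_pos()-q)*1e3,"t",arm.current_t(),flush=True)
    if np.linalg.norm(d)>20:raise SystemExit("force")
go(.034,.020,17);go(.034,.003,17,.05);go(.046,.002,17,.05);go(.0535,.002,17,.03)
for t in(13,9,6,4,2.5):go(.055-.0045*np.sin(np.radians(t)),.0015,t,.04)
E
```

```text
0.034 0.02 17 dF [ 0.3 -0.5  0.4] err mm [-0.   0.  -0.1] t 8.9167
0.034 0.003 17 dF [-0.1 -1.1  0.2] err mm [-0.2  0.  -0.2] t 9.4083
0.046 0.002 17 dF [-0.9 -1.1 -0.5] err mm [ 0.4  0.  -0. ] t 9.8
0.0535 0.002 17 dF [ 0.3 -1.  -0.5] err mm [ 0.1  0.  -0. ] t 10.2
0.053987720255452606 0.0015 13 dF [ 0.1 -0.9 -0.5] err mm [-0.9 -0.   0.4] t 10.4583
0.054296044907318965 0.0015 9 dF [ 0.6 -1.4 -0.1] err mm [-0.5 -0.1  0.3] t 10.7083
0.05452962191529556 0.0015 6 dF [ 0.2 -0.8 -0.6] err mm [-0.  -0.1  0.2] t 10.9583
0.05468609586815144 0.0015 4 dF [0.  0.1 0.4] err mm [ 0.1 -0.   0.1] t 11.2083
0.054803712756855985 0.0015 2.5 dF [ 0.6 -0.6 -0.6] err mm [-0.  -0.   0.1] t 11.4583
```

```bash
python3 - <<'E'
from h import *
np.set_printoptions(suppress=True,precision=1)
f0=np.array(arm.current_force())
def go(xe,ze,t,feed=.03):
    q,R=pose(xe,ze,t);arm.move_l(q,R,feed=feed);arm.sleep(.1)
    d=np.array(arm.current_force())-f0;print(xe,ze,t,"dF",d,"err mm",(arm.current_ee_pos()-q)*1e3,"t",arm.current_t(),flush=True);return d
go(.055,.0015,1);go(.055,.0012,0)
for z in(.0006,.0002,-.0002,-.0006,-.001):
    if go(.055,z,0)[2]>5:break
im=arm.snapshot("wrist")[:,:,::-1]
import pickle;pickle.dump(arm.get_calibration("wrist"),open("C3.pkl","wb"))
cv2.imwrite("pics/w3.png",cv2.resize(im,(800,600),interpolation=cv2.INTER_CUBIC))
E
```

```text
0.055 0.0015 1 dF [-0.2 -0.5  0.4] err mm [ 0.2 -0.   0.1] t 11.8083
0.055 0.0012 0 dF [-1.2 -0.7  1.1] err mm [ 0.1 -0.   0.1] t 12.1583
0.055 0.0006 0 dF [-0.3 -0.4 -0.1] err mm [-0. -0. -0.] t 12.5083
0.055 0.0002 0 dF [-1.6 -0.3  3.1] err mm [ 0.1 -0.   0.1] t 12.8583
0.055 -0.0002 0 dF [-3.1 -0.1 11.2] err mm [ 0.1 -0.   0.5] t 13.2083
```

View pics/w3.png

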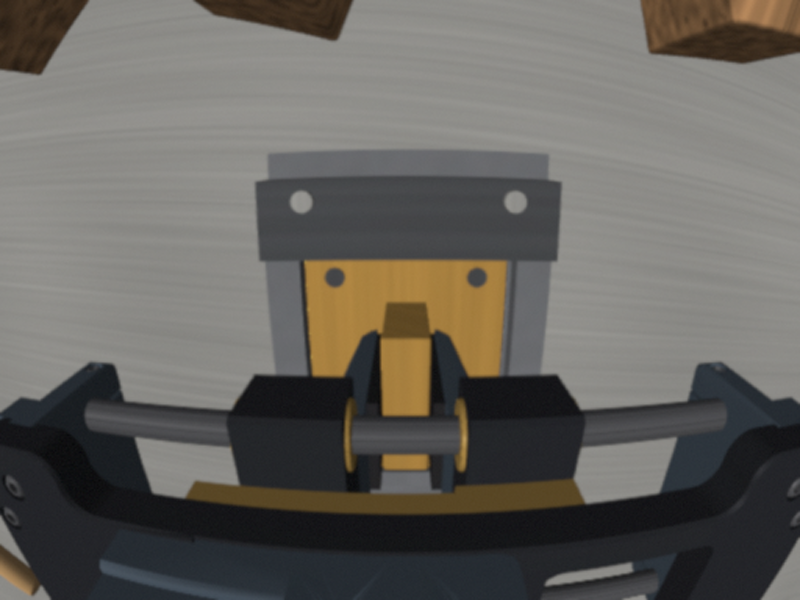

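The plate is flat in the pocket and under the lip: its edge is hidden at (405,260), it is clear of both walls, and floor contact came at the expected height. I'll release it, retreat and fold the flap.

```bash
python3 - <<'E'
from h import *
np.set_printoptions(suppress=True,precision=1)
R=pose(0,0,0)[1];p=arm.current_ee_pos()
arm.grip(.040);arm.move_l(np.array(p)+[0,0,.08],R,feed=.15)
arm.grip(0);arm.move_l(jw(np.array([-.13,0,.10])),R,feed=.2)
im=arm.snapshot("wrist")[:,:,::-1];cv2.imwrite("pics/w4.png",cv2.resize(im,(800,600),interpolation=cv2.INTER_CUBIC))
f0=np.array(arm.current_force())
def go(xf,z,feed=.06):
    q=jw(np.array([xf-.016,0,z]));arm.move_l(q,R,feed=feed)
    d=np.array(arm.current_force())-f0;print(xf,z,"dF",d,"t",arm.current_t(),flush=True)
    if np.linalg.norm(d)>15:raise SystemExit("force")
    return d
go(-.112,.040,.15);go(-.085,.040);go(-.054,.040);go(-.046,.030);go(-.042,.022);go(-.040,.016)
for z in(.014,.0125,.0118,.0112,.0105):
    if go(-.040,z,.02)[2]>4:break
go(-.04,.06,.1);go(-.13,.12,.2)
im=arm.snapshot("wrist")[:,:,::-1];cv2.imwrite("pics/w5.png",cv2.resize(im,(800,600),interpolation=cv2.INTER_CUBIC))
E
```

```text
-0.112 0.04 dF [-1.  -0.8 -0.4] t 16.625
-0.085 0.04 dF [-0.7 -0.6  0.8] t 17.225
-0.054 0.04 dF [-0.7 -0.4 -0. ] t 17.8917
-0.046 0.03 dF [-0.7 -0.2 -0.1] t 18.2583
-0.042 0.022 dF [-0.7  0.1  0.9] t 18.5583
-0.04 0.016 dF [-0.8 -0.5  0.8] t 18.8167
-0.04 0.014 dF [-1.  -0.1  0.2] t 19.0667
-0.04 0.0125 dF [ 0.2 -0.2 -0.3] t 19.3167
-0.04 0.0118 dF [-3.7  0.6  9.7] t 19.5667
-0.04 0.06 dF [ 0.  -1.  -1.7] t 20.2
-0.13 0.12 dF [-0.  -1.1 -0.5] t 20.8917
```

View pics/w5.png

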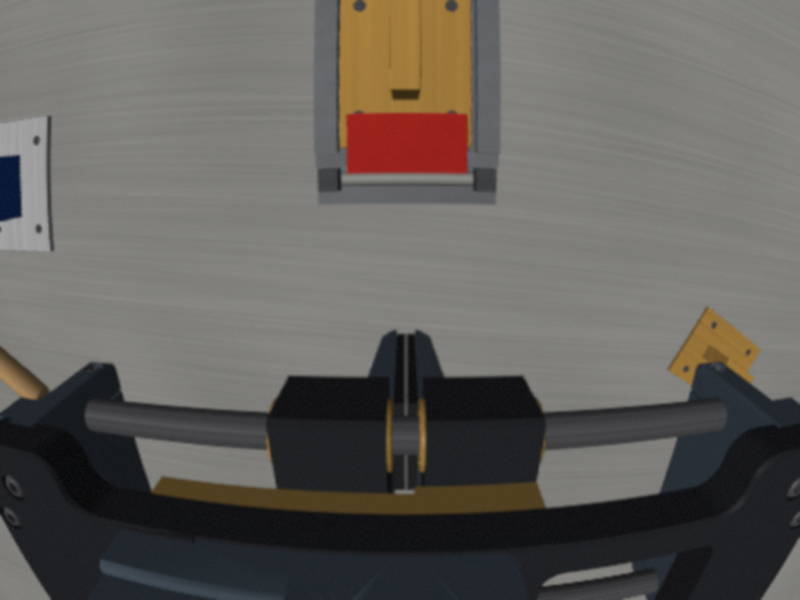

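The red flap lies level at (407,143), over the plate's near edge. Contact came at 12 mm, which is the stop height, and the plate is still seated. I'll hand in.

```bash
python3 -c "
from h import *
arm.grip(.06);print(arm.sign_off(),arm.current_t())"
```

```text
the job is handed in; nothing more can be done
the job is handed in; nothing more can be done
```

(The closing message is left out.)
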